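Fit the fork gauge to the disc truing jig

ROBOT

A 7-joint arm with a two-finger parallel gripper is mounted at the origin on the work surface. World frame = base frame: x ahead of the robot, y to its left, z up, the work surface at z = 0. Lengths are in m, angles in degrees, forces in N, time in s.
With the tool pointing down it reaches from about 0.425 to 0.875 m from the base axis. Payload 8.4 kg.
Tool frame: the origin (TCP) lies between the finger pads; the fingertips stand 14 mm ahead of it and the grasp point (between the pads) lies 5 mm behind it (arm.tips_ahead is the distance from the TCP to the fingertips, in m); z points along the fingers, y is the line along which they close (so a half turn about z gives the same grasp; the last joint's range is limited). The gripper opens to 87 mm and grips with 3 to 60 N. Pads are 19 mm wide; open, the fingers measure 117 mm over their backs; the gripper's body (75 mm by 190 mm) begins 51 mm behind the grasp point.
Start: joints at [-71.058, 19.091, 2.286, 83.961, -0.768, 76.965, -3.352], TCP at [0.271, 0.591, 0.237] pointing down, gripper open.
Joint ranges: [-147.57, 147.57], [-21.85, 119.76], [-74.77, 79.35], [14.55, 137.4], [-85.83, 265.84], [4.83, 119.75], [-152.11, 152.11]. Speed limits (degrees/s): [127.2, 127.2, 159.86, 159.86, 180, 180, 180].

INTERFACE

Orientations are given as a 3x3 rotation matrix whose columns are the frame's x, y, z axes.
In Python, from rig import arm, get_image, get_calibration gives the robot as it stands.
- The arm moves only by the tool arm_command, never from a script. Its argument "commands" is a list of rows, each an object of numbers: "tx", "ty", "tz": the shift along the tool's x, y, z in m; "ax", "ay", "az": the turn, a rotation vector about the tool's x, y, z in degrees; "jaw": the finger opening in m, from 0 to 0.087. In form: [{"tx": .., "ty": .., "tz": .., "ax": .., "ay": .., "az": .., "jaw": ..}, ...]. A call has 1 to 8 rows; each row is the pose to reach, as a shift and turn from the pose commanded when the call began, along the tool's axes at that moment; what a row does not reach only later rows make up. A row lasts 1/8 s, in which the tool goes at most 62.5 mm and 10.7 degrees, less where a joint would pass 70% of its speed; a pose out of reach is approached as far as the arm can. A call with a gripper value outside its range is refused whole. The fingers move at their own pace and stop on an object; "grip_force" is the grip in N (left out, the last holds). Time passes only in rows, so rows that repeat a pose let the fingers close. It gives the time, the measured TCP pose, the force, the opening and the grip force at its end, in the units of the state.
- arm.get_obs(): the state, without advancing time (a new reading comes with each control period).
- get_image(name): name is "scene" or "side" or "wrist"; returns the picture (480x640x3 uint8, red, green, blue); there is no depth.
- get_calibration(name): a dict with "fx", "fy", "cx", "cy" (pixels), "pose" (4x4, takes a point from camera to world coordinates). Camera axes: x right, y up, looking along -z (the intrinsics and any distortion apply to the point x, -y, -z); pixel columns grow to the right and rows downward; lengths in m; the calibration is good to about 2 mm. A picture is of the moment at which its call begins: read the wrist's pose just before it. get_calibration takes no time and is no camera call; for the wrist camera it gives the pose at the moment of the call.
- arm.close_job(): hands the job in; it is judged then, once.
The state is a dict: "t": time; "qpos": joint angles; "qd": joint speeds; "joint_torque": joint torques, N m; "tool_pos": TCP position; "eef_rot": TCP orientation; "contact_force": force on the tool from outside, world axes, zero at the start; "ft_torque": the same for the moment, N m; "gripper_width": opening from 0.0 (shut) to 1.0 (fully open); "gripper_force": force on a finger pad.
Only numpy, scipy, OpenCV 4.12 (cv2) and the standard library are available. Lean on these libraries where they do the work, as an engineer would, in place of code of your own. Each camera call takes 0.05 s, during which the arm holds its last target. There are 200 camera calls.

TASK

Set up the disc truing jig: lift the fork gauge out of the wooden rack and, with its fork turned well clear of the brake disc, slide its post into the jig's post holder, past the side spring plunger, until the collar sits flush on the holder. Then swing the gauge in the holder until its fork straddles the edge of the disc with the feelers over the brake track, and let go of it. Do not ram the post or knock the disc, and leave the other things as they are.

Things in the scene. Friction and masses are not known exactly. Their poses are not given: they have to be found in the camera images.
- gauge: Fork gauge, 0.2 to 0.34 kg, loose, standing upright in a slot of the rack. Origin: on the post's axis, centre of the collar's underside; z up along the post, x along its arm towards the fork. Above the origin: collar 28 mm across, 8 mm high; boss 24 mm across up to 22 mm; neck; grip head. The arm (12 mm wide, 10 mm high, its middle 15 mm above the origin) runs along +x to the fork.
- gauge_head (a point): Centre of the gauge's dark steel grip head, 49 mm above the gauge's origin; axes as the gauge. The head is 26 mm (x) by 16 mm (y, flat sides) by 34 mm high, from 32 to 66 mm above the origin; best held from above across the 16 mm.
- gauge_fork (a point): Point midway between the two feelers of the fork, 72 mm out along x and 15 mm above the gauge's origin; axes as the gauge. The fork is two level tines, 12 mm wide and 4 mm thick, one above the other, open at the end, 50 to 76 mm out; a feeler screw in each faces the other, 8 mm free between them. The fork reaches from 1 to 30 mm above the gauge's origin.
- gauge_foot (a point): Centre of the lower end of the gauge's shank, 45 mm below its origin; axes as the gauge. The shank is plain steel, 16 mm across from the collar down, its end chamfered 1 mm over the last 2 mm.
- jig: Truing jig, fixed to the table: grey slotted base plate 230 by 100 by 15 mm, bolted-on post holder (upright aluminium block 44 mm square, top 75 mm above the table, foot 84 mm wide) and the disc's spindle. Origin on the table under the middle of the holder's slots; x along the slots to the spindle 140 mm away, z up. Gauge and jig pressing on each other with over 50 N (plunger pinch, about 20 N, included) count as ramming.
- slot (a point): Point 75 mm above the jig's origin, axes as the jig: height of the holder's top face, in which the bore opens. The bore's axis lies somewhere within 7 mm of this point along x (the holder is clamped where the last user set it; its place is not measured) and on it in y. Bore 17 mm across, 53 mm deep, deeper than the shank: the collar stops on the top face, the gauge's origin then 75 mm up.
- nose (a point): Point on the spring plunger's axis, 20 mm below the bore's mouth, at the middle of the slots; axes as the jig. The ball nose (12 mm across) stands 3 mm into the bore from its -x side; barrel outside. It yields at 6 N and 2 N more per mm, and presses the post to the far wall with about 10 N. Getting the post past it and sliding it on takes up to about 20 N downwards, and less if slow; the post then stays put.
- disc: Steel brake disc, 160 mm across, 2 mm thick, level, on the jig's spindle. Origin: its centre at mid thickness, 90 mm above the table (level with the fork's middle when the collar is flush). It can turn about z; its x axis means nothing. Brake track: 60 to 80 mm from the centre. It counts as knocked when anything presses on it with over 6 N.
- rack: The wooden rack, fixed to the table, 60 mm (x) by 200 mm (y) by 52 mm high, origin under its centre. Two round slots 18 mm across and 49 mm deep, 60 mm either side of the centre along y. The posts stand in them, collars on the top face.
- dial: A dial indicator on a like post (round dial 42 mm across, top 60 mm above the origin), loose, in the other slot of the rack. To be left there. Origin at the underside of its collar, z up.
- mug: A white mug, 82 mm across and 85 mm high, loose; origin under its centre. To be left alone.
- bottle: A full dark bottle with a red cap, 74 mm across and 290 mm high, loose; origin under its centre. To be left alone.
- wrench: A steel spanner lying on the table, along its x axis, loose. To be left alone.
Things that resemble listed ones, but are neither listed nor needed, are in the scene too. What is meant by the gauge is not green or orange, and is the larger of those in its own colour.

How it is judged (in metres and radians):
On the way, in this order (a step that is already met when the one before it is completed fails the run):
1. the gauge is drawn out of the rack (height (world z) of gauge above 0.1 m), for 0.1 s.
2. its post is home in the holder, the collar flush within 1.5 mm, with the fork still clear of the disc (feelers at least 5 mm outside its edge) (z of gauge in the frame of jig between 0.072 and 0.0765 m and x of gauge in the frame of jig between -0.01 and 0.01 m and y of gauge in the frame of jig between -0.003 and 0.003 m and angle between gauge's own z axis and vertical below 0.04 rad and horizontal distance between gauge_fork and disc above 0.085 m), for 0.2 s.
At the end, for the whole second after the job is handed in: Gauge released, at rest, upright (0.04 rad) in the holder's bore, collar flush on the holder (75 mm up, within 1.5 mm), post on the line of the slots within 3 mm; fork straddling the disc's edge, the point between the feelers 59 to 78 mm from the disc's centre and within 3 mm of its height (z of gauge in the frame of jig between 0.072 and 0.0765 m and x of gauge in the frame of jig between -0.01 and 0.01 m and y of gauge in the frame of jig between -0.003 and 0.003 m and angle between gauge's own z axis and vertical below 0.04 rad and horizontal distance between gauge_fork and disc between 0.059 and 0.078 m and z of gauge_fork in the frame of disc between -0.003 and 0.003 m and linear speed of gauge below 0.01 m/s); the robot touches nothing.
It fails at once if the post is rammed: gauge and jig press on each other with more than 50 N (contact force between gauge and jig above 50 N).
It fails at once if the disc is knocked: something presses on it with more than 6 N (contact force between disc and anything else above 6 N).
It fails at once if the dial indicator is disturbed (moved more than 15 mm) (distance of dial from where it was at the start of the episode above 0.015 m).
It fails at once if mug, bottle or spanner is moved more than 15 mm (distance of any of mug, bottle, wrench from where it was at the start of the episode above 0.015 m).
It also fails if it takes over 70 s, if anything falls off the work surface, if the arm or the gripper's body presses on something with over 40 N, if the wrist force passes 120 N, or if a joint passes its speed limit or range.

## Working session

There is one attempt and no reset: what is moved stays moved. The work goes in short steps, Python scripts to look and compute and a tool call to move; the robot and the scene stay as the last step left them, time stands still between calls to the robot, and variables do not carry over. Pictures are saved under pics/ and viewed, at most 10 in all, crops included, and the job is handed in when it is done.

Besides the shell and the picture viewer there is one more tool, called after ">>>" as name(argument=value, ...) on one line, values as JSON. arm_command: Moves the arm, as the interface text tells. Its arguments: {"type":"object","properties":{"commands":{"type":"array","items":{"type":"object","properties":{"tx":{"type":"number"},"ty":{"type":"number"},"tz":{"type":"number"},"ax":{"type":"number"},"ay":{"type":"number"},"az":{"type":"number"},"jaw":{"type":"number"}}}},"grip_force":{"type":"number"}},"required":["commands"]}

```bash
mkdir -p pics; ls; python3 - <<'E'
from rig import arm,get_image,get_calibration
import cv2,numpy as np
for n in ["scene","side"]:
    im=get_image(n); cv2.imwrite(f"pics/{n}0.png",im[:,:,::-1]); c=get_calibration(n); print(n,c)
c=get_calibration("wrist");print(c); print(arm.tips_ahead, arm.get_obs())
E
```

```text
pics
scene {'fx': 525.2209353835073, 'fy': 525.2209353835073, 'cx': 317.625129445346, 'cy': 233.66015275043682, 'pose': array([[-0.48424104, -0.59856791,  0.63814345,  1.24876721],
       [ 0.87491389, -0.33629762,  0.3484675 ,  0.33631974],
       [ 0.00602466,  0.72706284,  0.68654449,  0.86239475],
       [ 0.        ,  0.        ,  0.        ,  1.        ]])}
side {'fx': 607.9952278898302, 'fy': 607.9952278898302, 'cx': 325.4715220902059, 'cy': 236.9971094509231, 'pose': array([[ 0.72416544,  0.45328608, -0.51972699, -0.12753694],
       [-0.68962516,  0.47462497, -0.54694449, -0.75347975],
       [-0.00124692,  0.75449511,  0.65630449,  0.92359091],
       [ 0.        ,  0.        ,  0.        ,  1.        ]])}
{'fx': 425.70946978852834, 'fy': 425.70946978852834, 'cx': 322.8351870515587, 'cy': 240.5158264307136, 'pose': array([[ 4.16439751e-01, -8.70023258e-01, -2.63889115e-01,
         1.97345020e-01],
       [ 9.09162939e-01,  3.98247522e-01,  1.21744244e-01,
         6.23630635e-01],
       [-8.27137817e-04, -2.90617346e-01,  9.56839001e-01,
         3.83615439e-01],
       [
[... 213 characters left out ...]
7]), 'qd': array([ 0.02246774, -0.11239287,  0.01991343, -0.16946547,  0.09127422,
       -0.0352747 , -0.04387892]), 'joint_torque': array([ 3.51521106e-03, -6.57804465e+01,  1.33975178e+00, -4.04715765e+01,
       -5.96575881e-02,  4.07206826e-02,  5.25196901e-05]), 'tool_pos': array([0.27071026, 0.59047678, 0.23570747]), 'eef_rot': array([[-9.09029995e-01,  4.16730332e-01, -5.46941645e-04],
       [ 4.16730676e-01,  9.09028831e-01, -1.45888661e-03],
       [-1.10776576e-04, -1.55409905e-03, -9.99998786e-01]]), 'contact_force': array([0.14879754, 0.81918704, 0.62980088]), 'ft_torque': array([-0.04071825,  0.04343811, -0.04692851]), 'gripper_force': 0.0, 'gripper_width': 0.9998065233156669}
```

View pics/scene0.png

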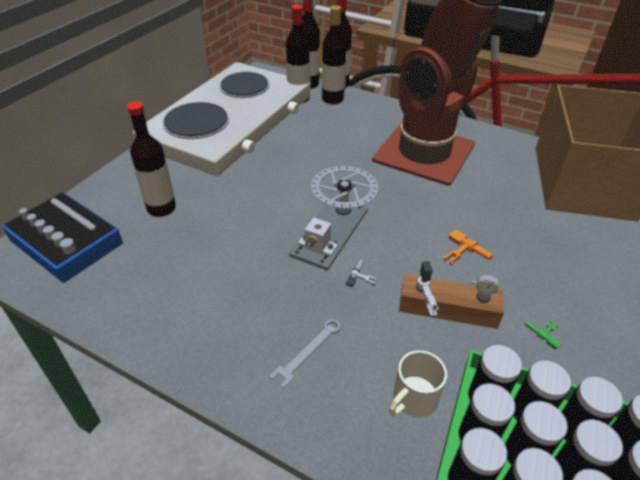

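View pics/side0.png

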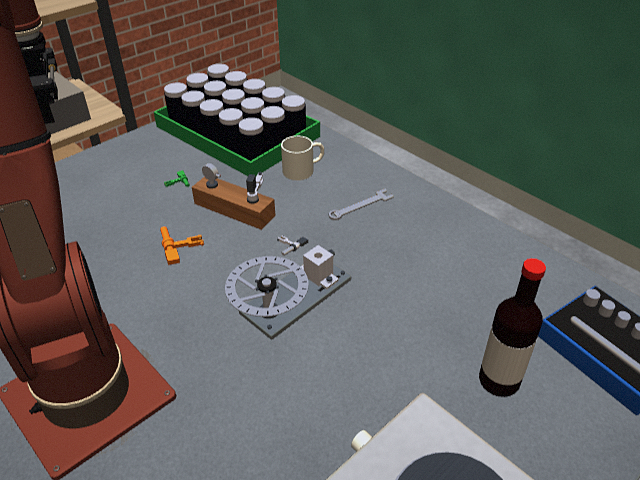

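Candidates for the gauge are:
- the grey one standing in the rack: scene (427,285), side (255,187)
- a small grey one lying on the table: scene (360,273), side (293,243)
- the orange one: scene (467,246)
- the green one: scene (543,333)

The rack one fits: it is grey, larger, and stands in a slot. The dial is in the other slot at scene (487,288). I'll confirm this in an enlarged crop.

```bash
cat > h.py <<'E'
import numpy as np,cv2
from rig import arm,get_image,get_calibration
def ray(c,u,v):
    d=c["pose"][:3,:3]@np.array([(u-c["cx"])/c["fx"],-(v-c["cy"])/c["fy"],-1]); return c["pose"][:3,3],d/np.linalg.norm(d)
def onz(c,u,v,z):
    o,d=ray(c,u,v); return o+d*(z-o[2])/d[2]
def tri(c1,p1,c2,p2):
    o1,d1=ray(c1,*p1);o2,d2=ray(c2,*p2)
    s=np.linalg.lstsq(np.c_[d1,-d2],o2-o1,rcond=None)[0]
    a=o1+s[0]*d1;b=o2+s[1]*d2; return (a+b)/2,np.linalg.norm(a-b)
def proj(c,p):
    q=c["pose"][:3,:3].T@(np.asarray(p)-c["pose"][:3,3]); return np.array([c["cx"]+c["fx"]*q[0]/-q[2],c["cy"]-c["fy"]*q[1]/-q[2]])
E
python3 - <<'E'
import cv2,numpy as np
a=cv2.imread("pics/scene0.png");b=cv2.imread("pics/side0.png")
f=lambda im,x,y:cv2.resize(im[y:y+75,x:x+100],None,fx=4,fy=4,interpolation=cv2.INTER_CUBIC)
cv2.imwrite("pics/crop1.png",np.vstack([np.hstack([f(a,395,255),f(b,185,155)]),np.hstack([f(a,285,160),f(b,225,238)])]))
E
```

```text
(no output)
```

View pics/crop1.png

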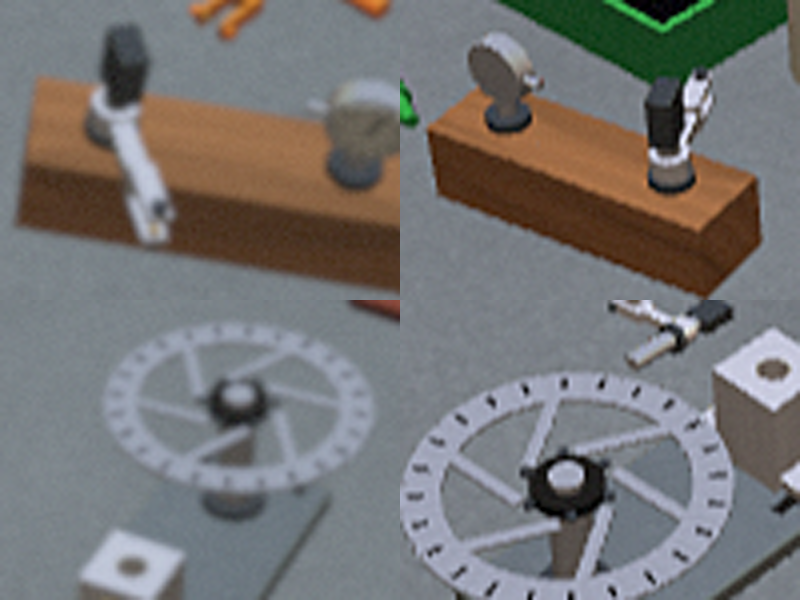

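The crop confirms it: the gauge in the rack has its dark head at scene (426.5,264) / side (251,176) and its fork towards scene (433,312). The bore mouth is at scene (318,226) / side (318,255.5). The disc is also visible.

```bash
python3 - <<'E'
from h import *
from scipy.optimize import least_squares
np.set_printoptions(precision=4,suppress=True)
S=get_calibration("scene");D=get_calibration("side")
print("head",onz(S,426.5,264.2,.118),onz(D,251.2,176.2,.118),tri(S,(426.5,264.2),D,(251.2,176.2)))
print("fork",onz(S,433,311,.072),onz(D,260,177,.072))
print("bore",onz(S,318,226.2,.075),onz(D,318.2,255.5,.075))
for c,o,P in((S,(285,85),[(103,402),(375,402),(240,322),(240,490)]),(D,(125,163),[(400,485),(733,480),(570,372),(570,600)])):
    X=np.array([onz(c,o[0]+p[0]/4,o[1]+p[1]/4,.09)[:2] for p in P])
    r=least_squares(lambda q:np.hypot(*(X-q[:2]).T)-q[2],[.5,0,.08]);print("disc",r.x,r.fun)
# rack collars: gauge (scene crop 105,125)
print("collar",onz(S,395+105/4,255+125/4,.054),onz(D,185+270/4,155+178/4,.054))
print("dial",onz(S,395+355/4,255+170/4,.054),onz(D,185+108/4,155+118/4,.054))
for n,p in dict(wr=(310,350),mug=(418,385),bot=(160,210)).items(): print(n,onz(S,*p,0))
E
```

```text
head [0.5288 0.1854 0.118 ] [0.5336 0.188  0.118 ] (array([0.5315, 0.1856, 0.1204]), np.float64(0.0007954887711079425))
fork [0.594  0.2298 0.072 ] [0.5846 0.2245 0.072 ]
bore [ 0.4954 -0.0743  0.075 ] [ 0.4937 -0.0779  0.075 ]
disc [ 0.3536 -0.0802  0.0805] [ 0.0002  0.0002 -0.0002 -0.0002]
disc [ 0.3577 -0.0786  0.0783] [ 0.0015  0.0016 -0.0015 -0.0015]
collar [0.5304 0.1847 0.054 ] [0.5297 0.1865 0.054 ]
dial [0.4973 0.304  0.054 ] [0.496  0.3011 0.054 ]
wr [0.7416 0.0447 0.    ]
mug [ 0.7108  0.255  -0.    ]
bot [ 0.565  -0.4874 -0.    ]
```

>>> arm_command(commands=[{"tx":-0.406,"ty":-0.26,"tz":-0.014,"az":80},{"tx":-0.406,"ty":-0.26,"tz":-0.014,"az":80},{"tx":-0.406,"ty":-0.26,"tz":-0.014,"az":80},{"tx":-0.406,"ty":-0.26,"tz":-0.014,"az":80},{"tx":-0.406,"ty":-0.26,"tz":-0.014,"az":80},{"tx":-0.406,"ty":-0.26,"tz":-0.014,"az":80},{"tx":-0.406,"ty":-0.26,"tz":-0.014,"az":80},{"tx":-0.406,"ty":-0.26,"tz":-0.014,"az":80}])

```text
invalid input
```

>>> arm_command(commands=[{"az":40},{"az":40},{"az":40},{"az":40},{"az":40},{"az":40}])

```text
invalid input
```

```bash
python3 - <<'E'
from h import *
np.set_printoptions(precision=4,suppress=True)
o=arm.get_obs();print(o["t"],o["tool_pos"],o["eef_rot"],o["qpos"])
c=get_calibration("wrist");im=get_image("wrist");cv2.imwrite("pics/w1.png",im[:,:,::-1]);np.save("w1.npy",c["pose"])
print(proj(c,[.531,.186,.118]))
E
```

```text
0.1 [0.2707 0.5905 0.2357] [[-0.909   0.4167 -0.0005]
 [ 0.4167  0.909  -0.0015]
 [-0.0001 -0.0016 -1.    ]] [-71.0567  19.1302   2.2847  84.0074  -0.7675  76.9668  -3.3522]
[ 44.348  657.5086]
```

View pics/w1.png

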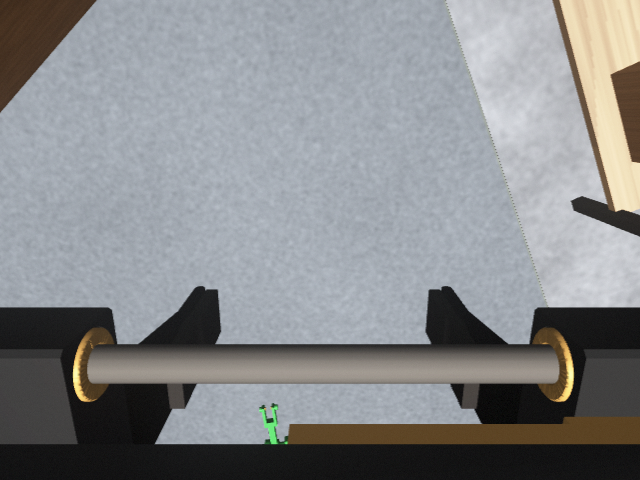

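The move calls were refused, so nothing moved. The wrist view shows only the table, with fingers at columns 215 and 430 and a bar across rows 345–383. I'll resend with every field filled.

>>> arm_command(commands=[{"tx":-0.406,"ty":-0.26,"tz":-0.014,"ax":0,"ay":0,"az":80,"jaw":0.087},{"tx":-0.406,"ty":-0.26,"tz":-0.014,"ax":0,"ay":0,"az":80,"jaw":0.087},{"tx":-0.406,"ty":-0.26,"tz":-0.014,"ax":0,"ay":0,"az":80,"jaw":0.087},{"tx":-0.406,"ty":-0.26,"tz":-0.014,"ax":0,"ay":0,"az":80,"jaw":0.087},{"tx":-0.406,"ty":-0.26,"tz":-0.014,"ax":0,"ay":0,"az":80,"jaw":0.087},{"tx":-0.406,"ty":-0.26,"tz":-0.014,"ax":0,"ay":0,"az":80,"jaw":0.087},{"tx":-0.406,"ty":-0.26,"tz":-0.014,"ax":0,"ay":0,"az":80,"jaw":0.087},{"tx":-0.406,"ty":-0.26,"tz":-0.014,"ax":0,"ay":0,"az":80,"jaw":0.087}], grip_force=30)

```text
t: 1.15
tool_pos: [0.5327, 0.1823, 0.2507]
eef_rot: [[0.259, 0.966, 0.0], [0.966, -0.259, -0.0], [-0.0, 0.0, -1.0]]
contact_force: [0.4, 0.6, 1.0]
gripper_width: 0.999
gripper_force: 0.0
```

>>> arm_command(commands=[{"tx":0,"ty":0,"tz":0,"ax":0,"ay":0,"az":40,"jaw":0.087},{"tx":0,"ty":0,"tz":0,"ax":0,"ay":0,"az":40,"jaw":0.087},{"tx":0,"ty":0,"tz":0,"ax":0,"ay":0,"az":40,"jaw":0.087},{"tx":0,"ty":0,"tz":0,"ax":0,"ay":0,"az":40,"jaw":0.087},{"tx":0,"ty":0,"tz":0,"ax":0,"ay":0,"az":40,"jaw":0.087},{"tx":0,"ty":0,"tz":0,"ax":0,"ay":0,"az":40,"jaw":0.087}])

```text
t: 1.9
tool_pos: [0.5315, 0.1853, 0.2505]
eef_rot: [[0.814, 0.581, -0.0], [0.581, -0.814, -0.0], [-0.0, -0.0, -1.0]]
contact_force: [0.0, 0.7, -0.6]
gripper_width: 0.999
gripper_force: 0.0
```

```bash
python3 - <<'E'
from h import *
np.set_printoptions(precision=4,suppress=True)
o=arm.get_obs();print(o["t"],o["tool_pos"],o["eef_rot"],o["qpos"])
c=get_calibration("wrist");im=get_image("wrist");cv2.imwrite("pics/w2.png",im[:,:,::-1]);np.save("w2.npy",c["pose"])
print(proj(c,[.531,.186,.118]))
E
```

```text
1.9 [0.5315 0.1853 0.2505] [[ 0.8136  0.5814 -0.0002]
 [ 0.5814 -0.8136 -0.0001]
 [-0.0002 -0.     -1.    ]] [-50.5521   8.7702  30.1793  96.4688  -4.5286  75.9903 -74.0128]
[321.8777 232.4061]
```

View pics/w2.png

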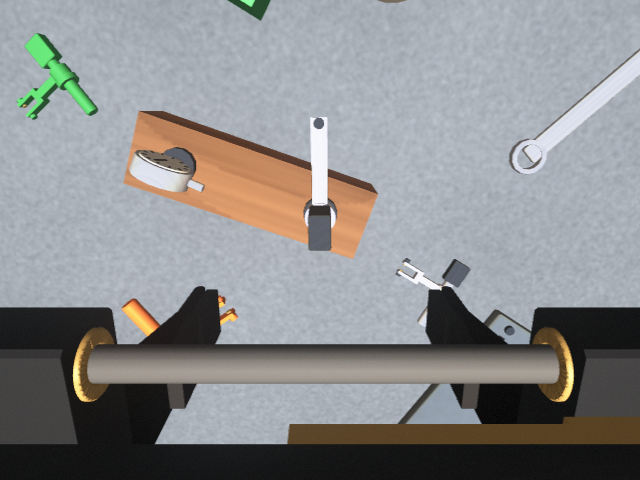

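The wrist view shows the gauge in the rack with its head at about (320,231) and its arm running up to the feeler screw at (319,123), nearly in line with the tool's x. I'll refine that with a dark mask.

```bash
python3 - <<'E'
from h import *
np.set_printoptions(precision=4,suppress=True)
im=cv2.imread("pics/w2.png");c=get_calibration("wrist")
g=im.max(2)
for rng in [(200,260,295,345),(112,132,305,335)]:
    m=np.zeros_like(g);r0,r1,a,b=rng;m[r0:r1,a:b]=(g[r0:r1,a:b]<95)
    n,l,st,ce=cv2.connectedComponentsWithStats(m)
    for i in range(1,n):
        if st[i,4]>15:
            y,x=np.where(l==i);print(st[i],ce[i])
            for r in range(y.min(),y.max()+1,5): q=x[y==r];print(r,q.min(),q.max(),int(g[r,q].mean()))
for p,z in [((320,231),.118),((319,123),.080),((319,123),.082)]: print(onz(c,*p,z))
E
```

```text
[309 205  22  43 251] [320.6255 213.3147]
205 312 328 84
210 310 329 52
215 309 330 75
220 330 330 81
225 330 330 86
230 330 330 85
235 330 330 90
240 330 330 87
245 330 330 92
[0.5311 0.1876 0.118 ]
[0.5878 0.2291 0.08  ]
[0.5878 0.2291 0.082 ]
```

>>> arm_command(commands=[{"tx":-0.001,"ty":-0.002,"tz":0.05,"ax":0,"ay":0,"az":-0.6,"jaw":0.06},{"tx":-0.001,"ty":-0.002,"tz":0.1,"ax":0,"ay":0,"az":-0.6,"jaw":0.06},{"tx":-0.001,"ty":-0.002,"tz":0.14,"ax":0,"ay":0,"az":-0.6,"jaw":0.06},{"tx":-0.001,"ty":-0.002,"tz":0.156,"ax":0,"ay":0,"az":-0.6,"jaw":0.05},{"tx":-0.001,"ty":-0.002,"tz":0.156,"ax":0,"ay":0,"az":-0.6,"jaw":0.03},{"tx":-0.001,"ty":-0.002,"tz":0.156,"ax":0,"ay":0,"az":-0.6,"jaw":0.0},{"tx":-0.001,"ty":-0.002,"tz":0.156,"ax":0,"ay":0,"az":-0.6,"jaw":0.0},{"tx":-0.001,"ty":-0.002,"tz":0.156,"ax":0,"ay":0,"az":-0.6,"jaw":0.0}], grip_force=35)

```text
t: 2.95
tool_pos: [0.5301, 0.1866, 0.0954]
eef_rot: [[0.809, 0.588, 0.001], [0.588, -0.809, 0.001], [0.001, 0.0, -1.0]]
contact_force: [0.4, -0.2, -0.1]
gripper_width: 0.205
gripper_force: 0.0
```

>>> arm_command(commands=[{"tx":0,"ty":0,"tz":0,"ax":0,"ay":0,"az":0,"jaw":0.0},{"tx":0,"ty":0,"tz":0,"ax":0,"ay":0,"az":0,"jaw":0.0}], grip_force=35)

```text
t: 3.2
tool_pos: [0.53, 0.1867, 0.0953]
eef_rot: [[0.809, 0.587, 0.001], [0.587, -0.809, 0.001], [0.001, -0.0, -1.0]]
contact_force: [-0.5, -0.3, 5.4]
gripper_width: 0.183
gripper_force: 35.0
```

>>> arm_command(commands=[{"tx":0,"ty":0,"tz":-0.01,"ax":0,"ay":0,"az":0,"jaw":0.0},{"tx":0,"ty":0,"tz":-0.025,"ax":0,"ay":0,"az":0,"jaw":0.0},{"tx":0,"ty":0,"tz":-0.045,"ax":0,"ay":0,"az":0,"jaw":0.0},{"tx":0,"ty":0,"tz":-0.07,"ax":0,"ay":0,"az":0,"jaw":0.0},{"tx":0,"ty":0,"tz":-0.1,"ax":0,"ay":0,"az":0,"jaw":0.0},{"tx":0,"ty":0,"tz":-0.13,"ax":0,"ay":0,"az":0,"jaw":0.0},{"tx":0,"ty":0,"tz":-0.13,"ax":0,"ay":0,"az":0,"jaw":0.0}], grip_force=35)

```text
t: 4.08
tool_pos: [0.5307, 0.1865, 0.2273]
eef_rot: [[0.809, 0.587, 0.004], [0.587, -0.809, 0.002], [0.004, 0.0, -1.0]]
contact_force: [0.7, 0.9, -3.6]
gripper_width: 0.184
gripper_force: 35.0
```

>>> arm_command(commands=[{"tx":-0.017,"ty":0.025,"tz":0,"ax":0,"ay":0,"az":-9,"jaw":0.0},{"tx":-0.034,"ty":0.051,"tz":0,"ax":0,"ay":0,"az":-19,"jaw":0.0},{"tx":-0.051,"ty":0.077,"tz":0,"ax":0,"ay":0,"az":-29,"jaw":0.0},{"tx":-0.068,"ty":0.103,"tz":0,"ax":0,"ay":0,"az":-39,"jaw":0.0},{"tx":-0.085,"ty":0.128,"tz":0,"ax":0,"ay":0,"az":-48,"jaw":0.0},{"tx":-0.102,"ty":0.154,"tz":0,"ax":0,"ay":0,"az":-57,"jaw":0.0},{"tx":-0.119,"ty":0.18,"tz":0,"ax":0,"ay":0,"az":-66,"jaw":0.0},{"tx":-0.135,"ty":0.204,"tz":0,"ax":0,"ay":0,"az":-75,"jaw":0.0}], grip_force=35)

```text
t: 5.08
tool_pos: [0.5393, -0.0592, 0.2235]
eef_rot: [[-0.362, 0.932, -0.002], [0.932, 0.362, -0.0], [0.0, -0.002, -1.0]]
contact_force: [0.2, 0.7, -3.0]
gripper_width: 0.18
gripper_force: 35.0
```

>>> arm_command(commands=[{"tx":0,"ty":0,"tz":0,"ax":0,"ay":0,"az":0,"jaw":0.0},{"tx":0,"ty":0,"tz":0,"ax":0,"ay":0,"az":0,"jaw":0.0}], grip_force=35)

```text
t: 5.32
tool_pos: [0.5397, -0.0575, 0.2238]
eef_rot: [[-0.357, 0.934, -0.001], [0.934, 0.357, 0.0], [0.001, -0.001, -1.0]]
contact_force: [-0.6, 0.3, -2.5]
gripper_width: 0.183
gripper_force: 35.0
```

```bash
python3 - <<'E'
from h import *
np.set_printoptions(precision=4,suppress=True)
o=arm.get_obs();print(o["t"],o["tool_pos"],o["eef_rot"],o["qpos"])
c=get_calibration("wrist");im=get_image("wrist");cv2.imwrite("pics/w3.png",im[:,:,::-1]);np.save("w3.npy",c["pose"])
print(proj(c,[.4946,-.076,.075]))
E
```

```text
5.325 [ 0.5397 -0.0575  0.2238] [[-0.3565  0.9343 -0.0013]
 [ 0.9343  0.3565  0.0002]
 [ 0.0007 -0.0012 -1.    ]] [-30.1875   7.2924  34.7312 101.4138  -4.3504  72.7077  26.5147]
[256.5703 228.9242]
```

View pics/w3.png

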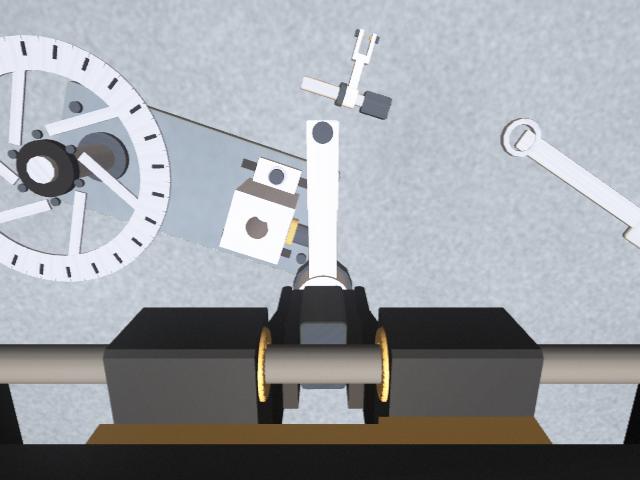

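The wrist view shows the bore mouth at about (257,228), within a pixel of prediction. The brass plunger is at (290,232) on the side away from the disc, and the held gauge's feeler screw is at (322.5,132). I'll refine the bore centre and the gauge's position in the hand.

```bash
python3 - <<'E'
from h import *
np.set_printoptions(precision=4,suppress=True)
im=cv2.imread("pics/w3.png");c=get_calibration("wrist");o=arm.get_obs()
R=o["eef_rot"];T=o["tool_pos"];g=im.max(2)
def comp(r0,r1,a,b,th):
    m=(g[r0:r1,a:b]<th).astype(np.uint8);n,l,st,ce=cv2.connectedComponentsWithStats(m);i=1+st[1:,4].argmax();print(st[i]+[a,r0,0,0,0]);return ce[i]+[a,r0]
b=comp(212,244,240,275,170);print("bore px",b)
# extents based centre
P=onz(c,*b,.075);print("bore",P,"tool frame",R.T@(P-T))
s=comp(120,145,308,338,120)
for dz in(.028,.030):
    z=T[2]-.0433+dz;F=onz(c,*s,z);print("screw",s,F,"tool",R.T@(F-T))
# same with w2 head top and screw, in tool frame of w2
for px in [(320,30)]:pass
# holder top corners
q=[onz(c,u,v,.075) for u,v in((237,181),(300,208),(277,265),(220,244))];print(np.array(q),np.linalg.norm(np.diff(q,axis=0),axis=1),np.mean(q,0))
print("disc",onz(c,40,170,.105))
E
```

```text
[246 217  22  22 357]
bore px [256.07   227.7171]
bore [ 0.4942 -0.0749  0.075 ] tool frame [-0.0005 -0.0488  0.149 ]Traceback (most recent call last):
  File "<stdin>", line 10, in <module>
  File "<stdin>", line 6, in comp
ValueError: attempt to get argmax of an empty sequence
```

```bash
python3 - <<'E'
from h import *
np.set_printoptions(precision=4,suppress=True)
im=cv2.imread("pics/w3.png");c=get_calibration("wrist");o=arm.get_obs()
R=o["eef_rot"];T=o["tool_pos"];g=im.max(2)
m=(g[118:148,308:338]<190).astype(np.uint8);n,l,st,ce=cv2.connectedComponentsWithStats(m)
print(st,ce+[308,118])
for dz in(.026,.028,.030):
    z=T[2]-.0433+dz;F=onz(c,322.5,132.,z);print("tool",R.T@(F-T))
print("proj axis at boss top",proj(c,T+R@[0,0,.0433-.022]),"w2 origin->")
B=onz(c,256.5,227.5,.075);print("bore",B,R.T@(B-T))
q=[onz(c,u,v,.075) for u,v in((237,181),(300,208),(277,265),(220,244))];print(np.array(q),np.linalg.norm(np.diff(q,axis=0),axis=1),np.mean(q,0))
print("disc hub",onz(c,40,170,.105))
# camera in tool frame then vs now
p2=np.load("w2.npy");print(R.T@(c["pose"][:3,3]-T))
R2=np.array([[.8136,.5814,-.0002],[.5814,-.8136,-.0001],[-.0002,0,-1]]);print(R2.T@(p2[:3,3]-[.5315,.1853,.2505]))
E
```

```text
[[  0   0  30  30 540]
 [  4   3  21  23 360]] [[322.7074 132.6278]
 [322.1889 132.3083]]
tool [ 0.0725 -0.0009  0.0173]
tool [ 0.0726 -0.0009  0.0153]
tool [ 0.0726 -0.0009  0.0133]
proj axis at boss top [324.5556 303.4331] w2 origin->
bore [ 0.4944 -0.0746  0.075 ] [-0.0003 -0.0485  0.149 ]
[[ 0.4711 -0.0476  0.075 ]
 [ 0.5188 -0.0499  0.075 ]
 [ 0.5177 -0.0965  0.075 ]
 [ 0.4735 -0.096   0.075 ]] [0.0478 0.0466 0.0442] [ 0.4953 -0.0725  0.075 ]
disc hub [ 0.3582 -0.0784  0.105 ]
[ 0.0798 -0.0009 -0.1479]
[ 0.079  -0.0003 -0.1478]
```

>>> arm_command(commands=[{"tx":-0.001,"ty":-0.024,"tz":0,"ax":0,"ay":0,"az":0,"jaw":0.0},{"tx":-0.001,"ty":-0.048,"tz":0,"ax":0,"ay":0,"az":0,"jaw":0.0},{"tx":-0.001,"ty":-0.048,"tz":0.02,"ax":0,"ay":0,"az":0,"jaw":0.0},{"tx":-0.001,"ty":-0.048,"tz":0.04,"ax":0,"ay":0,"az":0,"jaw":0.0},{"tx":-0.001,"ty":-0.048,"tz":0.052,"ax":0,"ay":0,"az":0,"jaw":0.0},{"tx":-0.001,"ty":-0.048,"tz":0.052,"ax":0,"ay":0,"az":0,"jaw":0.0},{"tx":-0.001,"ty":-0.048,"tz":0.052,"ax":0,"ay":0,"az":0,"jaw":0.0}], grip_force=35)

```text
t: 6.25
tool_pos: [0.4962, -0.076, 0.1732]
eef_rot: [[-0.358, 0.934, 0.001], [0.934, 0.358, -0.0], [-0.0, 0.001, -1.0]]
contact_force: [1.0, 1.0, -4.0]
gripper_width: 0.182
gripper_force: 34.9
```

```bash
python3 - <<'E'
from h import *
np.set_printoptions(precision=4,suppress=True)
o=arm.get_obs();print(o["t"],o["tool_pos"],o["eef_rot"],o["contact_force"])
T=o["tool_pos"];f=T-[0,0,.0883];P=[]
for n in("scene","side"):
    c=get_calibration(n);im=get_image(n)[:,:,::-1];cv2.imwrite(f"pics/{n}2.png",im)
    u=proj(c,[.4944,-.0746,.075]).astype(int);x,y=u[0]-33,u[1]-35;P.append(cv2.resize(im[y:y+50,x:x+66],None,fx=6,fy=6,interpolation=cv2.INTER_CUBIC));print(n,x,y,proj(c,f),proj(c,[.4944,-.0746,.075]))
cv2.imwrite("pics/crop2.png",np.hstack(P))
E
```

```text
6.25 [ 0.4962 -0.076   0.1732] [[-0.358   0.9337  0.0008]
 [ 0.9337  0.358  -0.    ]
 [-0.0003  0.0007 -1.    ]] [ 0.9676  0.9712 -4.0425]
scene 285 190 [317.1823 222.8413] [318.0905 225.8863]
side 284 219 [318.3873 250.9277] [317.3441 254.5493]
```

View pics/crop2.png

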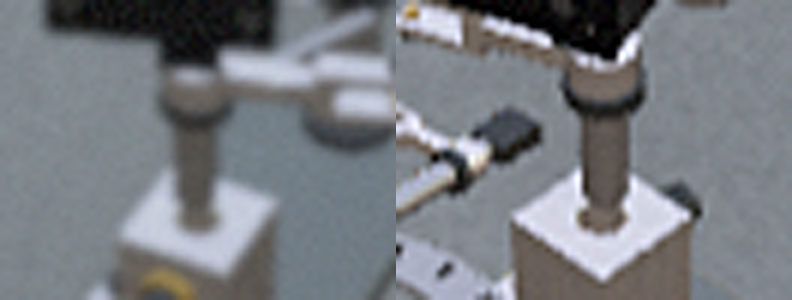

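The crops show the foot right over the bore mouth, about 0.6 px to one side in each view. That agrees with the 1.5 mm correction from the wrist view. I'll correct and begin a slow entry.

>>> arm_command(commands=[{"tx":0.0014,"ty":-0.0006,"tz":0,"ax":0,"ay":0,"az":0,"jaw":0.0},{"tx":0.0014,"ty":-0.0006,"tz":0.003,"ax":0,"ay":0,"az":0,"jaw":0.0},{"tx":0.0014,"ty":-0.0006,"tz":0.006,"ax":0,"ay":0,"az":0,"jaw":0.0},{"tx":0.0014,"ty":-0.0006,"tz":0.008,"ax":0,"ay":0,"az":0,"jaw":0.0},{"tx":0.0014,"ty":-0.0006,"tz":0.01,"ax":0,"ay":0,"az":0,"jaw":0.0},{"tx":0.0014,"ty":-0.0006,"tz":0.011,"ax":0,"ay":0,"az":0,"jaw":0.0},{"tx":0.0014,"ty":-0.0006,"tz":0.012,"ax":0,"ay":0,"az":0,"jaw":0.0}], grip_force=35)

```text
t: 7.22
tool_pos: [0.4947, -0.0751, 0.1605]
eef_rot: [[-0.358, 0.934, 0.0], [0.934, 0.358, -0.0], [-0.0, 0.0, -1.0]]
contact_force: [0.7, -0.4, -3.1]
gripper_width: 0.178
gripper_force: 34.9
```

>>> arm_command(commands=[{"tx":0,"ty":0,"tz":0.001,"ax":0,"ay":0,"az":0,"jaw":0.0},{"tx":0,"ty":0,"tz":0.003,"ax":0,"ay":0,"az":0,"jaw":0.0},{"tx":0,"ty":0,"tz":0.005,"ax":0,"ay":0,"az":0,"jaw":0.0},{"tx":0,"ty":0,"tz":0.006,"ax":0,"ay":0,"az":0,"jaw":0.0}], grip_force=35)

```text
t: 7.72
tool_pos: [0.4947, -0.0751, 0.1545]
eef_rot: [[-0.358, 0.934, 0.0], [0.934, 0.358, -0.0], [-0.0, 0.0, -1.0]]
contact_force: [0.7, -0.2, -2.2]
gripper_width: 0.182
gripper_force: 34.9
```

>>> arm_command(commands=[{"tx":0,"ty":0,"tz":0.002,"ax":0,"ay":0,"az":0,"jaw":0.0},{"tx":0,"ty":0,"tz":0.004,"ax":0,"ay":0,"az":0,"jaw":0.0},{"tx":0,"ty":0,"tz":0.005,"ax":0,"ay":0,"az":0,"jaw":0.0},{"tx":0,"ty":0,"tz":0.006,"ax":0,"ay":0,"az":0,"jaw":0.0},{"tx":0,"ty":0,"tz":0.007,"ax":0,"ay":0,"az":0,"jaw":0.0},{"tx":0,"ty":0,"tz":0.008,"ax":0,"ay":0,"az":0,"jaw":0.0}], grip_force=40)

```text
t: 8.48
tool_pos: [0.4947, -0.075, 0.1466]
eef_rot: [[-0.358, 0.934, 0.0], [0.934, 0.358, -0.0], [-0.0, 0.0, -1.0]]
contact_force: [0.7, -0.8, -2.8]
gripper_width: 0.183
gripper_force: 40.0
```

>>> arm_command(commands=[{"tx":0,"ty":0,"tz":0.0007,"ax":0,"ay":0,"az":0,"jaw":0.0},{"tx":0,"ty":0,"tz":0.0014,"ax":0,"ay":0,"az":0,"jaw":0.0},{"tx":0,"ty":0,"tz":0.002,"ax":0,"ay":0,"az":0,"jaw":0.0},{"tx":0,"ty":0,"tz":0.0027,"ax":0,"ay":0,"az":0,"jaw":0.0}], grip_force=45)

```text
t: 8.98
tool_pos: [0.4949, -0.0752, 0.1443]
eef_rot: [[-0.358, 0.934, 0.001], [0.934, 0.358, 0.0], [-0.0, 0.0, -1.0]]
contact_force: [-2.2, -0.7, 7.4]
gripper_width: 0.179
gripper_force: 44.9
```

>>> arm_command(commands=[{"tx":0,"ty":0,"tz":0.0006,"ax":0,"ay":0,"az":0,"jaw":0.0},{"tx":0,"ty":0,"tz":0.0012,"ax":0,"ay":0,"az":0,"jaw":0.0},{"tx":0,"ty":0,"tz":0.0018,"ax":0,"ay":0,"az":0,"jaw":0.0},{"tx":0,"ty":0,"tz":0.0024,"ax":0,"ay":0,"az":0,"jaw":0.0}], grip_force=50)

```text
t: 9.48
tool_pos: [0.4949, -0.0752, 0.1418]
eef_rot: [[-0.358, 0.934, 0.0], [0.934, 0.358, -0.0], [-0.0, 0.0, -1.0]]
contact_force: [-2.3, -1.0, 8.9]
gripper_width: 0.178
gripper_force: 49.9
```

>>> arm_command(commands=[{"tx":0,"ty":0,"tz":0.0007,"ax":0,"ay":0,"az":0,"jaw":0.0},{"tx":0,"ty":0,"tz":0.0014,"ax":0,"ay":0,"az":0,"jaw":0.0},{"tx":0,"ty":0,"tz":0.0021,"ax":0,"ay":0,"az":0,"jaw":0.0},{"tx":0,"ty":0,"tz":0.003,"ax":0,"ay":0,"az":0,"jaw":0.0}], grip_force=50)

```text
t: 9.98
tool_pos: [0.4948, -0.0751, 0.1386]
eef_rot: [[-0.358, 0.934, 0.0], [0.934, 0.358, -0.0], [-0.0, 0.0, -1.0]]
contact_force: [0.4, -0.9, 2.1]
gripper_width: 0.178
gripper_force: 49.9
```

>>> arm_command(commands=[{"tx":0,"ty":0,"tz":0.002,"ax":0,"ay":0,"az":0,"jaw":0.0},{"tx":0,"ty":0,"tz":0.004,"ax":0,"ay":0,"az":0,"jaw":0.0},{"tx":0,"ty":0,"tz":0.006,"ax":0,"ay":0,"az":0,"jaw":0.0},{"tx":0,"ty":0,"tz":0.008,"ax":0,"ay":0,"az":0,"jaw":0.0},{"tx":0,"ty":0,"tz":0.0095,"ax":0,"ay":0,"az":0,"jaw":0.0},{"tx":0,"ty":0,"tz":0.011,"ax":0,"ay":0,"az":0,"jaw":0.0},{"tx":0,"ty":0,"tz":0.0125,"ax":0,"ay":0,"az":0,"jaw":0.0},{"tx":0,"ty":0,"tz":0.014,"ax":0,"ay":0,"az":0,"jaw":0.0}], grip_force=50)

```text
t: 10.98
tool_pos: [0.4947, -0.0751, 0.1244]
eef_rot: [[-0.358, 0.934, 0.0], [0.934, 0.358, -0.0], [-0.0, 0.0, -1.0]]
contact_force: [-0.4, -1.2, 5.6]
gripper_width: 0.177
gripper_force: 50.0
```

>>> arm_command(commands=[{"tx":0,"ty":0,"tz":0.001,"ax":0,"ay":0,"az":0,"jaw":0.0},{"tx":0,"ty":0,"tz":0.002,"ax":0,"ay":0,"az":0,"jaw":0.0},{"tx":0,"ty":0,"tz":0.003,"ax":0,"ay":0,"az":0,"jaw":0.0},{"tx":0,"ty":0,"tz":0.004,"ax":0,"ay":0,"az":0,"jaw":0.0},{"tx":0,"ty":0,"tz":0.0045,"ax":0,"ay":0,"az":0,"jaw":0.0}], grip_force=50)

```text
t: 11.6
tool_pos: [0.4947, -0.0751, 0.1198]
eef_rot: [[-0.358, 0.934, 0.0], [0.934, 0.358, -0.0], [-0.0, -0.0, -1.0]]
contact_force: [0.2, -1.8, 4.8]
gripper_width: 0.177
gripper_force: 50.0
```

>>> arm_command(commands=[{"tx":0,"ty":0,"tz":0.0005,"ax":0,"ay":0,"az":0,"jaw":0.0},{"tx":0,"ty":0,"tz":0.001,"ax":0,"ay":0,"az":0,"jaw":0.0},{"tx":0,"ty":0,"tz":0.0015,"ax":0,"ay":0,"az":0,"jaw":0.0}], grip_force=50)

```text
t: 11.98
tool_pos: [0.4947, -0.0751, 0.1186]
eef_rot: [[-0.358, 0.934, 0.0], [0.934, 0.358, -0.0], [-0.0, 0.0, -1.0]]
contact_force: [-1.8, -0.0, 7.9]
gripper_width: 0.178
gripper_force: 50.0
```

>>> arm_command(commands=[{"tx":0,"ty":0,"tz":0.0003,"ax":0,"ay":0,"az":0,"jaw":0.0},{"tx":0,"ty":0,"tz":0.0006,"ax":0,"ay":0,"az":0,"jaw":0.0},{"tx":0,"ty":0,"tz":0.0006,"ax":0,"ay":0,"az":0,"jaw":0.0}], grip_force=50)

```text
t: 12.35
tool_pos: [0.4947, -0.0751, 0.1182]
eef_rot: [[-0.358, 0.934, 0.0], [0.934, 0.358, 0.0], [0.0, 0.0, -1.0]]
contact_force: [-1.8, -1.9, 8.8]
gripper_width: 0.178
gripper_force: 50.0
```

>>> arm_command(commands=[{"tx":0,"ty":0,"tz":0.0003,"ax":0,"ay":0,"az":0,"jaw":0.0},{"tx":0,"ty":0,"tz":0.0006,"ax":0,"ay":0,"az":0,"jaw":0.0}], grip_force=50)

```text
t: 12.6
tool_pos: [0.4948, -0.0752, 0.1181]
eef_rot: [[-0.358, 0.934, 0.0], [0.934, 0.358, 0.0], [0.0, 0.0, -1.0]]
contact_force: [-6.5, -0.2, 19.9]
gripper_width: 0.172
gripper_force: 50.0
```

Contact force jumped to 20 N at the expected height, so the collar is flush. I'll relieve the load and start the swing.

>>> arm_command(commands=[{"tx":0,"ty":0,"tz":-0.0005,"ax":0,"ay":0,"az":0,"jaw":0.0},{"tx":0,"ty":0,"tz":-0.0005,"ax":0,"ay":0,"az":0,"jaw":0.0},{"tx":0,"ty":0,"tz":-0.0005,"ax":0,"ay":0,"az":-3,"jaw":0.0},{"tx":0,"ty":0,"tz":-0.0005,"ax":0,"ay":0,"az":-7,"jaw":0.0},{"tx":0,"ty":0,"tz":-0.0005,"ax":0,"ay":0,"az":-11,"jaw":0.0},{"tx":0,"ty":0,"tz":-0.0005,"ax":0,"ay":0,"az":-15,"jaw":0.0}], grip_force=40)

```text
t: 13.35
tool_pos: [0.4948, -0.075, 0.1182]
eef_rot: [[-0.589, 0.808, 0.0], [0.808, 0.589, 0.0], [0.0, 0.0, -1.0]]
contact_force: [-2.3, -1.3, 10.2]
gripper_width: 0.18
gripper_force: 40.0
```

>>> arm_command(commands=[{"tx":0,"ty":0,"tz":0,"ax":0,"ay":0,"az":-3,"jaw":0.0},{"tx":0,"ty":0,"tz":0,"ax":0,"ay":0,"az":-6,"jaw":0.0},{"tx":0,"ty":0,"tz":0,"ax":0,"ay":0,"az":-9,"jaw":0.0}], grip_force=40)

```text
t: 13.72
tool_pos: [0.4948, -0.075, 0.1182]
eef_rot: [[-0.708, 0.706, 0.0], [0.706, 0.708, 0.0], [0.0, 0.001, -1.0]]
contact_force: [-1.7, -0.3, 9.4]
gripper_width: 0.182
gripper_force: 40.0
```

```bash
python3 - <<'E'
from h import *
np.set_printoptions(precision=4,suppress=True)
o=arm.get_obs();T=o["tool_pos"];R=o["eef_rot"];F=T+R@[.072,0,.0283];print(o["t"],T,R[:,0],o["contact_force"],F);P=[]
for n,s in(("scene",6),("side",6)):
    c=get_calibration(n);im=get_image(n)[:,:,::-1]
    u=proj(c,F).astype(int);x,y=u[0]-33,u[1]-25;P.append(cv2.resize(im[y:y+50,x:x+66],None,fx=6,fy=6,interpolation=cv2.INTER_CUBIC));print(n,x,y)
cv2.imwrite("pics/crop3.png",np.hstack(P))
E
```

```text
13.725 [ 0.4948 -0.075   0.1182] [-0.7078  0.7064  0.    ] [-1.6651 -0.3419  9.3622] [ 0.4439 -0.0241  0.0899]
scene 315 190
side 249 223
```

View pics/crop3.png

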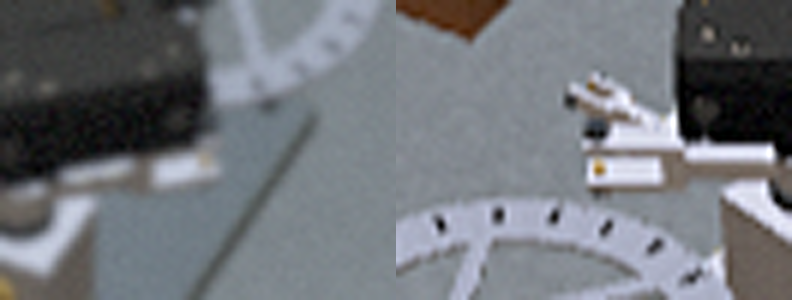

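The crops show the collar flush, with the fork beside the disc, open and just clear of its edge. I'll swing in slowly and watch the force.

>>> arm_command(commands=[{"tx":0,"ty":0,"tz":0,"ax":0,"ay":0,"az":-2,"jaw":0.0},{"tx":0,"ty":0,"tz":0,"ax":0,"ay":0,"az":-4,"jaw":0.0},{"tx":0,"ty":0,"tz":0,"ax":0,"ay":0,"az":-6,"jaw":0.0},{"tx":0,"ty":0,"tz":0,"ax":0,"ay":0,"az":-8,"jaw":0.0},{"tx":0,"ty":0,"tz":0,"ax":0,"ay":0,"az":-10,"jaw":0.0},{"tx":0,"ty":0,"tz":0,"ax":0,"ay":0,"az":-12,"jaw":0.0}], grip_force=40)

```text
t: 14.58
tool_pos: [0.4949, -0.0749, 0.1182]
eef_rot: [[-0.839, 0.544, 0.0], [0.544, 0.839, 0.0], [-0.0, 0.001, -1.0]]
contact_force: [-0.8, -0.7, 8.6]
gripper_width: 0.182
gripper_force: 40.0
```

>>> arm_command(commands=[{"tx":0,"ty":0,"tz":0,"ax":0,"ay":0,"az":-2,"jaw":0.0},{"tx":0,"ty":0,"tz":0,"ax":0,"ay":0,"az":-4,"jaw":0.0},{"tx":0,"ty":0,"tz":0,"ax":0,"ay":0,"az":-6,"jaw":0.0},{"tx":0,"ty":0,"tz":0,"ax":0,"ay":0,"az":-8,"jaw":0.0},{"tx":0,"ty":0,"tz":0,"ax":0,"ay":0,"az":-10,"jaw":0.0},{"tx":0,"ty":0,"tz":0,"ax":0,"ay":0,"az":-12,"jaw":0.0}], grip_force=40)

```text
t: 15.32
tool_pos: [0.4948, -0.0748, 0.1181]
eef_rot: [[-0.934, 0.358, 0.0], [0.358, 0.934, 0.001], [-0.0, 0.001, -1.0]]
contact_force: [-1.5, -0.5, 7.4]
gripper_width: 0.175
gripper_force: 40.0
```

Smooth, with no extra force. Yaw is 159°, so about 22° remain.

>>> arm_command(commands=[{"tx":0,"ty":0,"tz":0,"ax":0,"ay":0,"az":-3,"jaw":0.0},{"tx":0,"ty":0,"tz":0,"ax":0,"ay":0,"az":-6,"jaw":0.0},{"tx":0,"ty":0,"tz":0,"ax":0,"ay":0,"az":-9,"jaw":0.0},{"tx":0,"ty":0,"tz":0,"ax":0,"ay":0,"az":-12,"jaw":0.0},{"tx":0,"ty":0,"tz":0,"ax":0,"ay":0,"az":-15,"jaw":0.0},{"tx":0,"ty":0,"tz":0,"ax":0,"ay":0,"az":-18,"jaw":0.0},{"tx":0,"ty":0,"tz":0,"ax":0,"ay":0,"az":-21,"jaw":0.0},{"tx":0,"ty":0,"tz":0,"ax":0,"ay":0,"az":-22,"jaw":0.0}], grip_force=40)

```text
t: 16.32
tool_pos: [0.4948, -0.0747, 0.1182]
eef_rot: [[-1.0, -0.018, 0.0], [-0.018, 1.0, 0.001], [-0.0, 0.001, -1.0]]
contact_force: [-2.3, 0.7, 8.2]
gripper_width: 0.181
gripper_force: 40.0
```

>>> arm_command(commands=[{"tx":0,"ty":0,"tz":0,"ax":0,"ay":0,"az":0,"jaw":0.02},{"tx":0,"ty":0,"tz":0,"ax":0,"ay":0,"az":0,"jaw":0.03},{"tx":0,"ty":0,"tz":0,"ax":0,"ay":0,"az":0,"jaw":0.05},{"tx":0,"ty":0,"tz":0,"ax":0,"ay":0,"az":0,"jaw":0.05},{"tx":0,"ty":0,"tz":0,"ax":0,"ay":0,"az":0,"jaw":0.05}])

```text
t: 16.95
tool_pos: [0.4946, -0.075, 0.1177]
eef_rot: [[-1.0, -0.017, -0.0], [-0.017, 1.0, -0.0], [0.0, -0.0, -1.0]]
contact_force: [-0.6, 0.2, 0.2]
gripper_width: 0.546
gripper_force: 0.0
```

>>> arm_command(commands=[{"tx":0,"ty":0,"tz":-0.01,"ax":0,"ay":0,"az":0,"jaw":0.06},{"tx":0,"ty":0,"tz":-0.03,"ax":0,"ay":0,"az":0,"jaw":0.06},{"tx":0,"ty":0,"tz":-0.06,"ax":0,"ay":0,"az":0,"jaw":0.06},{"tx":0,"ty":0,"tz":-0.1,"ax":0,"ay":0,"az":0,"jaw":0.06},{"tx":0,"ty":0,"tz":-0.14,"ax":0,"ay":0,"az":0,"jaw":0.06},{"tx":0,"ty":0,"tz":-0.14,"ax":0,"ay":0,"az":0,"jaw":0.06},{"tx":0,"ty":0,"tz":-0.14,"ax":0,"ay":0,"az":0,"jaw":0.06}])

```text
t: 17.82
tool_pos: [0.4944, -0.075, 0.2577]
eef_rot: [[-1.0, -0.017, -0.0], [-0.017, 1.0, 0.0], [0.0, 0.0, -1.0]]
contact_force: [-0.7, -0.3, -0.8]
gripper_width: 0.691
gripper_force: 0.0
```

```bash
python3 - <<'E'
from h import *
np.set_printoptions(precision=4,suppress=True)
o=arm.get_obs();print(o["t"],o["tool_pos"],o["contact_force"],o["gripper_width"])
im=get_image("wrist")[:,:,::-1];c=get_calibration("side");s=get_image("side")[:,:,::-1]
x,y=[int(v) for v in proj(c,[.43,-.075,.09])-[50,45]]
cv2.imwrite("pics/end.png",np.hstack([cv2.resize(im,(400,300)),cv2.resize(s[y:y+75,x:x+100],(400,300),interpolation=cv2.INTER_CUBIC)]))
w=get_calibration("wrist")
print("head exp",proj(w,[.4948,-.0747,.141]),"fork exp",proj(w,[.4228,-.077,.105]))
E
```

```text
17.825 [ 0.4944 -0.075   0.2577] [-0.6875 -0.2965 -0.7685] 0.6906351684713948
head exp [323.6463 242.7337] fork exp [322.0412 126.0068]
```

View pics/end.png

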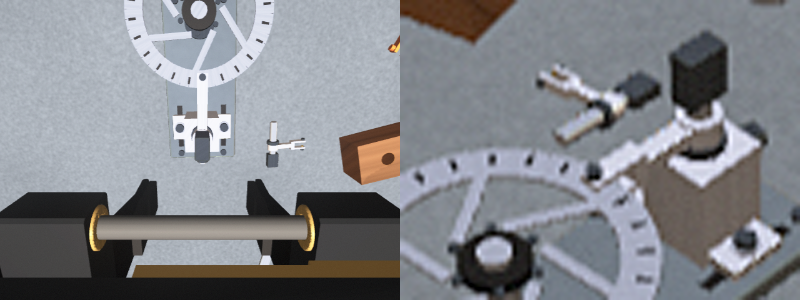

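The gauge stands in the holder with its collar flush. Its fork straddles the disc's edge, with the screw at (202,76) in the left half, over the track. The gripper is clear, so I'm handing in.

```bash
python3 -c "
from rig import arm
print(arm.close_job())"
```

```text
the job is handed in; nothing more can be done
None
```

The job is handed in, with no verdict returned: the last images show the gauge upright in the holder with its collar flush and its fork straddling the disc's edge over the brake track, and the gripper is clear of it.

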